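# Snap the retaining clip onto the wheel rack

## Robot

A 6-joint arm with a two-finger parallel gripper is mounted at the origin on the work surface. World frame = base frame: x ahead of the robot, y to its left, z up, the work surface at z = 0. Lengths are in mm, angles in rad, forces in N, time in s.
With the tool pointing down it reaches from about 325 to 775 mm from the base axis. Payload 5.5 kg.
Tool frame: the origin (TCP) lies midway between the tips of the shut fingers; the grasp point (between the pads) lies 19 mm behind it (ctrl.grip_point_offset is the distance from the TCP to the grasp point, in mm); z points along the fingers, x is the direction in which the jaws open and shut, and the axes are right-handed (so a half turn about z gives the same grasp; the last joint's range is limited). The gripper opens to 85 mm and grips with 20 to 120 N. Pads are 22 mm wide; open, the fingers measure 114 mm over their backs; the gripper's body (76 mm by 85 mm) begins 54 mm behind the grasp point. The pads swing forward as they close: fully open they stand 13 mm farther back than shut.
Start: joints at [-1.359, 0.091, 1.231, -0, 1.82, -0.057], TCP at [159.344, -578.469, 231.275] pointing down, gripper open.
Joint ranges: [-2.87, 2.87], [-0.86, 2.18], [0.17, 2.46], [-1.51, 4.65], [0.06, 2.69], [-2.65, 2.65]. Speed limits (rad/s): [2.57, 2.57, 3.01, 3.14, 3.14, 3.14].

## Interface

Orientations are given as a unit quaternion [x, y, z, w].
In Python, from plant import ctrl, jaws, kinematics, snapshot, camera_params, job gives the robot as it stands. The module is installed in compiled form; this text tells all that it offers. Calls block until the motion is done:
- ctrl.reach(position, orientation): joint-space move of the TCP to a pose.
- ctrl.move_l(position, frame=None, rate=150, threshold=None): straight line of the TCP; frame=None keeps the orientation; rate is the mean speed in mm/s. With threshold (N) it stops when the force on the tool has changed by that much, and returns True; else False.
- ctrl.goto_joints(angles): joint-space move.
- jaws.command_gripper(opening, squeeze=None): finger opening in mm; squeeze is the grip in N (None keeps the last); returns when the fingers have stopped.
- ctrl.wait(seconds).
- kinematics.inverse_kinematics(position, orientation): joint angles nearest the present ones, or None.
- ctrl.read_state(): the state.
- snapshot(name): name is "side" or "top" or "wrist"; returns the picture (420x560x3 uint8, red, green, blue); there is no depth.
- camera_params(name): a dict with "K" (3x3 intrinsics, pixels), "R" (3x3) and "t" (3): a world point X has camera coordinates R X + t. Camera axes: x right, y down, z forward; pixel columns grow to the right and rows downward; lengths in mm; the calibration is good to about 2 mm. A picture is of the moment at which its call begins: read the wrist's pose just before it. camera_params takes no time and is no camera call; for the wrist camera it gives the pose at the moment of the call.
A pose or a line that the arm cannot do raises ctrl.Unreachable and nothing moves.
- job.close_job(): hands the job in, once; it reports no verdict.
The state is a dict: "time": time; "q": joint angles; "joint_velocities": joint speeds; "joint_torque": joint torques, N m; "tcp_pos": TCP position; "tool_rot": TCP orientation; "ft_force": force on the tool from outside, world axes, zero at the start; "wrist_torque": the same for the moment, N m; "finger_gap": finger opening in mm.
Only numpy, scipy, OpenCV 4.12 (cv2) and the standard library are available. Lean on these libraries where they do the work, as an engineer would, in place of code of your own. Each camera call takes 0.05 s, during which the arm holds its last target.

## Task

Pick up the black spring clip, push it down through its open gap onto the bare part of the rack's rod until it snaps on, then slide it along the rod so that it pushes the two grinding wheels fully home against the tall plate. Once they are home, keep a light, steady push of about 8 N on them for a second (over and above what it takes to slide the clip), then let go and leave the clip on the rod against the wheels. The wheels are brittle and the clip is plastic, so work gently, and leave the other things on the table alone.

Things in the scene. Friction and masses are not known exactly. Their poses are not given: they have to be found in the camera images.
- rack: Grey painted steel storage rack, fixed to the table. Origin: centre of the underside of its base (base 200 x 100 x 10 mm). x runs along its horizontal steel rod, z up. The rod is 16 mm thick, its axis 85 mm above the table at y = 0, and it runs between two upright plates whose inner faces are at x = -85 mm (the tall 'home' plate, 64 mm wide, 112 mm high) and x = +85 mm (the lower end plate, 50 mm wide, 94 mm high).
- rod_home (a point): Point on the rod's axis in the inner face of the tall home plate; axes as the rack's, so +x leads along the rod to the other plate.
- wheels (a joint): Two grey grinding wheels side by side that slide on the rod as one (diameter 80 mm, 40 mm thick together). Value: distance in m between the wheels and the home plate, 0 = fully home, at most 0.045; they slide with about 2 N of friction and stay where they are left. Home is a hard stop. Brittle: they chip when pushed with more than 13 N.
- wheel_face (a point): Centre of the wheels' outer face (the face turned to the lower end plate), on the rod's axis; axes as the rack's. Fully home it lies 40 mm from rod_home.
- clip: Black plastic spring clip standing on its feet, gap facing down, 70 mm high, 40 mm long along its bore (its x), 30 mm wide (its y), about 95 g. Origin: centre of its underside; z up. On top a grip rib, 40 mm long, 12 mm thick in y, 30 to 70 mm above the underside: pinch it across y. Both ends are alike.
- clip_bore (a point): Centre of the clip's bore, 17 mm above the middle of its underside; axes as the clip's. Two sprung jaws leave a gap 11 mm wide, with flared lips 26 mm wide at the feet. Pushed down on the 16 mm rod the jaws give way at 5 to 12 N and snap shut; the roof of the bore then rests on the rod. Press no harder than 30 N. It grips the rod: 2 to 10 N to slide it, least when not pressed down.
- cup: White tea cup, 66 mm wide and 45 mm high, origin at the centre of its underside. Leave alone.
- tin: Amber screw jar with a steel cap, 68 mm wide and 55 mm high, origin at the centre of its underside. Leave alone.
- driver: Screwdriver lying on the table. Leave alone.
- kettle: Black kettle, 136 mm wide at its foot and 144 mm high, origin at the centre of its underside. Leave alone.
Mind the look-alikes: they are no part of the job. Of the things like the clip, leave any that is red or yellow; of the rest the smaller one is meant.

How it is judged:
By the outcome, as a careful person would: the job done as asked, in the order asked, and still so for the second after the job is handed in, with the robot touching nothing.
It also fails if it takes over 64 s, if anything falls off the work surface, if the arm or the gripper's body presses on something with over 40 N, if the wrist force passes 120 N, or if a joint passes its speed limit or range.

## Working session

There is one attempt and no reset: what is moved stays moved. The work goes in short steps, each a Python script; the robot and the scene stay as the last script left them, time stands still between calls to the robot, and variables do not carry over. Pictures are saved under pics/ and viewed, and the job is handed in when it is done.

```bash
mkdir -p pics
python3 - <<'E'
from plant import *
from plant import ctrl,snapshot,camera_params
import cv2
for n in ["side","top","wrist"]:
    p=camera_params(n); im=snapshot(n)
    cv2.imwrite(f"pics/{n}0.png",im[:,:,::-1])
    print(n,p["K"].round(1).tolist(),p["R"].round(4).tolist(),p["t"].round(1).tolist())
s=ctrl.read_state();print(s, ctrl.grip_point_offset)
E
```

```text
side [[472.8, 0.0, 281.4], [0.0, 472.8, 209.2], [0.0, 0.0, 1.0]] [[-0.8654, -0.5005, 0.0221], [-0.3412, 0.5565, -0.7575], [0.3669, -0.6631, -0.6524]] [544.8, 208.7, 883.3]
top [[537.9, 0.0, 277.0], [0.0, 537.9, 209.8], [0.0, 0.0, 1.0]] [[-0.0106, -0.9995, 0.0294], [-0.9889, 0.0061, -0.1485], [0.1483, -0.0307, -0.9885]] [70.6, 588.2, 1105.4]
wrist [[292.5, 0.0, 277.1], [0.0, 292.5, 210.9], [0.0, 0.0, 1.0]] [[0.2663, -0.9639, -0.0017], [-0.9222, -0.2553, 0.2903], [-0.2803, -0.0757, -0.9569]] [-599.6, -38.5, 379.1]
{'time': 0.15, 'q': array([-1.35871952e+00,  9.17168330e-02,  1.23163424e+00,  1.54769405e-05,
        1.81978501e+00, -5.67198906e-02]), 'joint_velocities': array([ 0.00067036, -0.00174202, -0.00327043,  0.00100473,  0.00028393,
        0.00073448]), 'joint_torque': array([ 1.65680682e-03, -4.59371638e+01, -4.18526673e+01, -9.45336456e-05,
        9.53054958e-03, -9.60880698e-06]), 'tcp_pos': array([ 159.28973463, -578.24843765,  230.3779893 ]), 'tool_rot': array([ 7.95479241e-01, -6.05980347e-01, -5.81509067e-04, -5.07394694e-04]), 'ft_force': array([-0.20270759,  0.02717506, -1.08182034]), 'wrist_torque': array([0.01513927, 0.0199083 , 0.06134516]), 'finger_gap': 85.56407937446068} 18.700000000000003
```

View pics/top0.png

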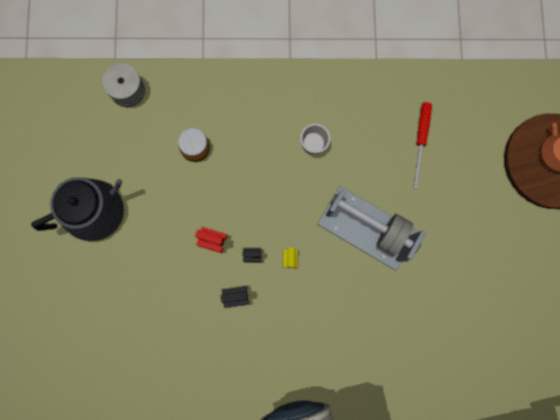

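View pics/side0.png

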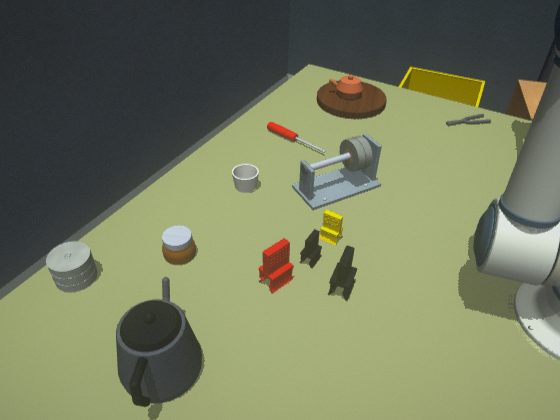

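View pics/wrist0.png

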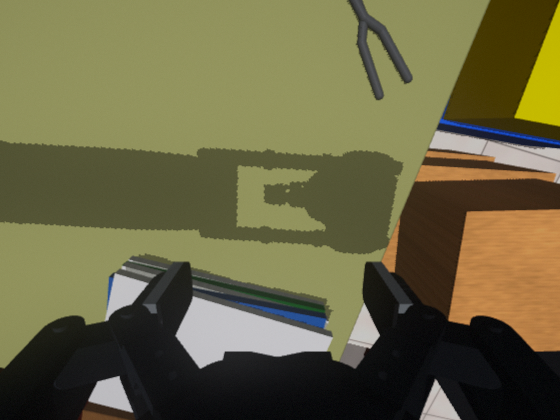

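Top view: look-alike candidates are small black (253,255), larger black (235,297), red (212,240) and yellow (291,258). I choose the small black one at (253,255). The rack's tall plate is at about (410,247), its low plate at about (335,205), and the wheels are at (397,235). Next I check the choice in a crop.

```bash
cat > h.py <<'E'
import numpy as np,cv2
from plant import ctrl,jaws,kinematics,snapshot,camera_params,job
from scipy.spatial.transform import Rotation as Rn
def ray(p,px):
    K,R,t=[np.array(p[k],float) for k in("K","R","t")]
    d=R.T@np.linalg.solve(K,np.array([px[0],px[1],1.])); return -R.T@t,d
def onz(p,px,z):
    c,d=ray(p,px); return c+d*(z-c[2])/d[2]
def two(p1,a,p2,b):
    c1,d1=ray(p1,a);c2,d2=ray(p2,b)
    s=np.linalg.lstsq(np.stack([d1,-d2],1),c2-c1,rcond=None)[0]
    x,y=c1+s[0]*d1,c2+s[1]*d2
    return (x+y)/2,np.linalg.norm(x-y)
def proj(p,X):
    v=p["K"]@(p["R"]@np.asarray(X,float)+p["t"]); return v[:2]/v[2]
def quat(a): # tool down, tool x (jaw axis) at world angle a
    x=np.array([np.cos(a),np.sin(a),0]);z=np.array([0,0,-1.]);return Rn.from_matrix(np.stack([x,np.cross(z,x),z],1)).as_quat()
def blob(im,roi,mask):
    x0,y0,x1,y1=roi;m=np.zeros(im.shape[:2],np.uint8);m[y0:y1,x0:x1]=mask[y0:y1,x0:x1]
    n,l,s,c=cv2.connectedComponentsWithStats(m);i=1+s[1:,4].argmax();return (l==i).astype(np.uint8),s[i],c[i]
E
python3 - <<'E'
from h import *
t=cv2.imread("pics/top0.png");s=cv2.imread("pics/side0.png")
a=cv2.resize(t[170:320,180:330],(600,600),interpolation=cv2.INTER_CUBIC);cv2.imwrite("pics/c1.png",a)
b=cv2.resize(t[170:280,300:440],(763,600),interpolation=cv2.INTER_CUBIC);cv2.imwrite("pics/c2.png",b)
b=cv2.resize(s[200:310,240:380],(763,600),interpolation=cv2.INTER_CUBIC);cv2.imwrite("pics/c3.png",b)
b=cv2.resize(s[125:215,280:395],(763,600),interpolation=cv2.INTER_CUBIC);cv2.imwrite("pics/c4.png",b)
E
```

```text
(no output)
```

View pics/c1.png

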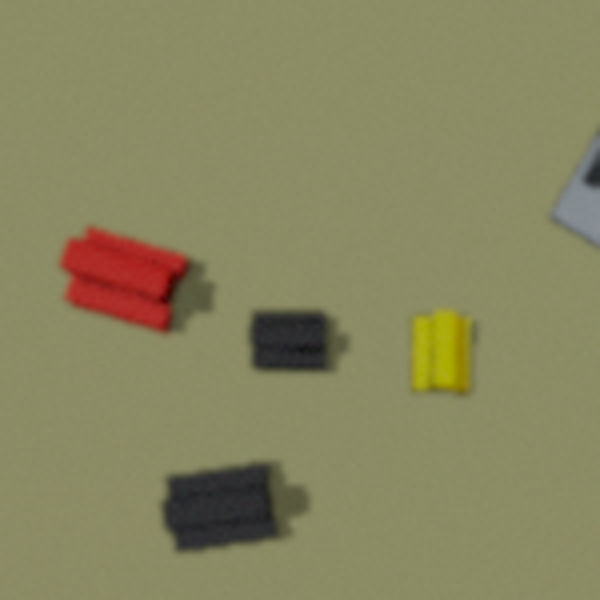

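View pics/c2.png

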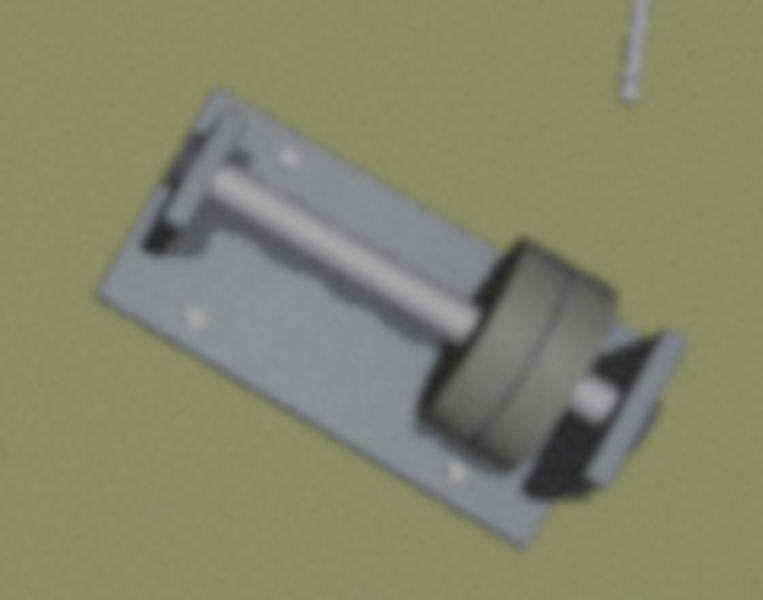

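View pics/c3.png

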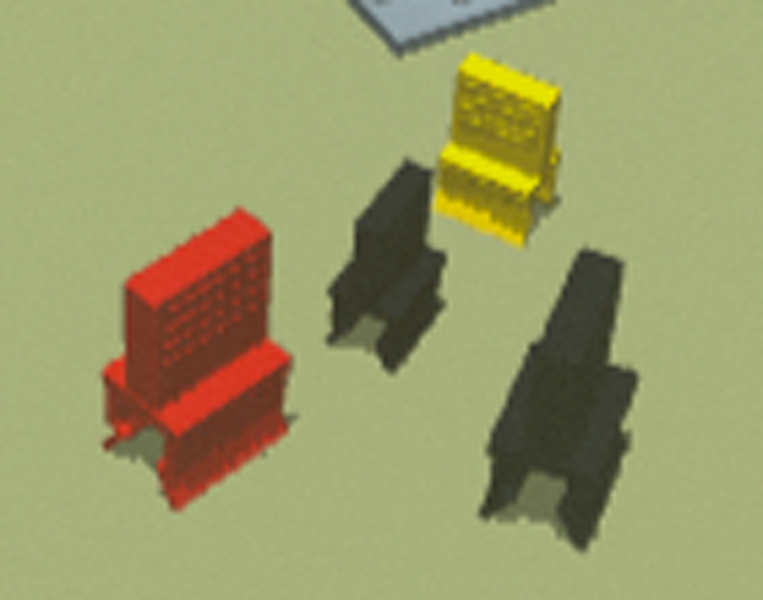

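View pics/c4.png

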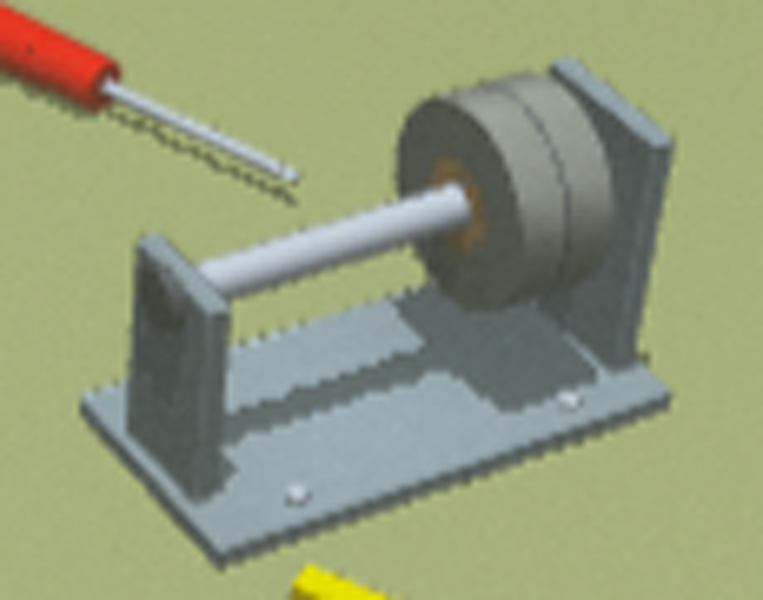

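The crops confirm it: the small black clip stands upright at top-view (253,255), its long side close to the image's horizontal. Free rod lies between the low plate and the wheels, whose gap to the home plate looks like 20–30 mm. Now the numbers.

Run:
```python
from h import *
T=camera_params("top");S=camera_params("side")
c2=lambda x,y:(x/5.45-.4+300,y/5.455-.4+170)
c4=lambda x,y:(x/6.635-.4+280,y/6.667-.4+125)
A,B,C=[onz(T,c2(*q),10) for q in((222,90),(100,295),(523,547))]
print("top base ABC",A.round(1),B.round(1),C.round(1),np.linalg.norm(A-B),np.linalg.norm(B-C))
A2,B2,C2=[onz(S,c4(*q),10) for q in((82,402),(222,550),(668,395))]
print("side",A2.round(1),B2.round(1),C2.round(1),np.linalg.norm(A2-B2),np.linalg.norm(B2-C2))
for a,b,c in((A,B,C),(A2,B2,C2)):
    print("centre",((a+c)/2).round(1),"dir x",np.degrees(np.arctan2(*(b-c)[[1,0]])))
t=cv2.imread("pics/top0.png");m=(t.max(2)<75).astype(np.uint8)
k,s,c=blob(t,(235,240,275,270),m);print(s,c,cv2.minAreaRect(np.argwhere(k)[:,::-1].astype(np.float32)))
for z in (35,50,70):print(z,onz(T,c,z).round(1))
si=cv2.imread("pics/side0.png");m=(si.max(2)<75).astype(np.uint8)
k,s,c=blob(si,(295,225,327,270),m);print(s,c);print(two(T,(253.2,255.2),S,c))
```

```text
top base ABC [646.  -76.4  10. ] [562.4 -24.8  10. ] [ 460.  -191.8   10. ] 98.30846300517685 195.8642821178185
side [643.  -74.6  10. ] [560.3 -26.8  10. ] [ 458.3 -193.6   10. ] 95.58189245242605 195.44104574181432
centre [ 553.  -134.1   10. ] dir x 58.49541265212381
centre [ 550.7 -134.1   10. ] dir x 58.56207582768091
[243 248  19  15 260] [252.24230769 254.7       ] ((252.0, 255.0), (14.0, 18.0), 90.0)
35 [494. 119.  35.]
50 [493.  118.8  50. ]
70 [491.7 118.5  70. ]
[300 230  22  38 443] [311.43792325 248.78103837]
(array([492.60339706, 116.85471207,  33.05183408]), np.float64(1.035492276789668))
```

Run:
```python
from h import *
for a in (0,np.pi):
    q=kinematics.inverse_kinematics([492.5,118,200],quat(a));print(a,None if q is None else q.round(2))
for a in np.radians([-31.5,148.5]):
    q=kinematics.inverse_kinematics([552,-134,200],quat(a));print(a,None if q is None else q.round(2))
c,_=ray(camera_params("wrist"),(277,211));s=ctrl.read_state();R=Rn.from_quat(s["tool_rot"]).as_matrix()
print("cam in tool",R.T@(c-s["tcp_pos"]),R.T@camera_params("wrist")["R"].T@[0,0,1])
```

```text
0 [ 0.17 -0.17  1.54 -0.    1.77  0.17]
3.141592653589793 None
-0.5497787143782138 [-0.3   0.    1.38 -0.    1.76  0.25]
2.5918139392115793 None
cam in tool [   0.22233701  -73.71122943 -142.6771155 ] [2.68206562e-04 2.90460710e-01 9.56886882e-01]
```

Run:
```python
from h import *
import pickle
out={}
for n,P,a in(("rack",[552,-134,300],np.radians(-31.5)),("clip",[492.5,118,190],0)):
    ctrl.reach(P,quat(a)); ctrl.wait(0.2)
    p=camera_params("wrist");im=snapshot("wrist");out[n]=p
    cv2.imwrite(f"pics/w_{n}.png",im[:,:,::-1]);print(ctrl.read_state()["time"],ctrl.read_state()["tcp_pos"])
pickle.dump(out,open("w.pkl","wb"))
```

```text
2.5417 [ 551.86811183 -134.59143434  299.91646545]
3.8833 [493.0742338  117.15223005 190.4562848 ]
```

View pics/w_rack.png

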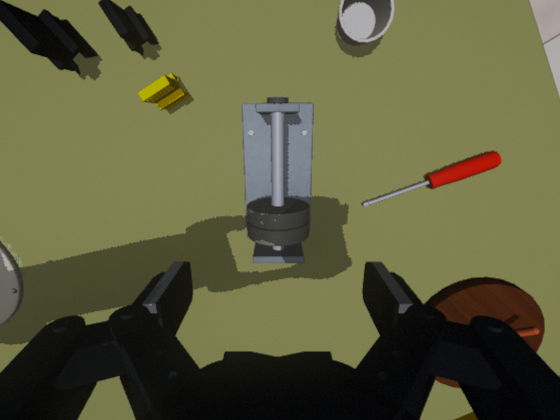

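View pics/w_clip.png

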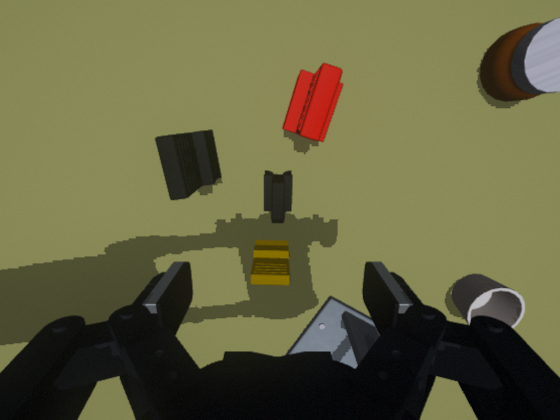

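Rack view: the rod runs from (278,112) to (278,205), the wheels' front edge is at about y=205, and the plate tops are at y≈107 and 255. Clip view: the small clip is at (278,195). The red and big black ones lie beyond and to the left, the yellow one below at (271,262). Zoom in.

Run:
```python
import cv2
a=cv2.imread("pics/w_clip.png");cv2.imwrite("pics/z1.png",cv2.convertScaleAbs(cv2.resize(a[160:230,240:320],(640,560),interpolation=cv2.INTER_CUBIC),alpha=2))
a=cv2.imread("pics/w_rack.png");cv2.imwrite("pics/z2.png",cv2.convertScaleAbs(cv2.resize(a[90:275,210:345],(438*1,600),interpolation=cv2.INTER_CUBIC),alpha=1.5))
```

```text
(no output)
```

View pics/z1.png

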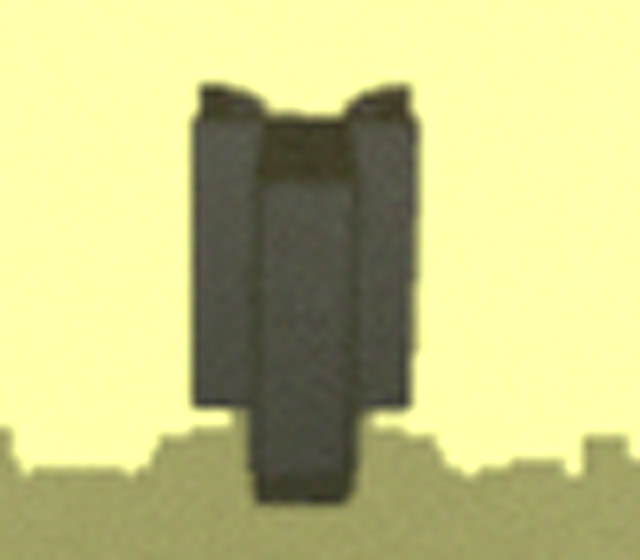

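View pics/z2.png

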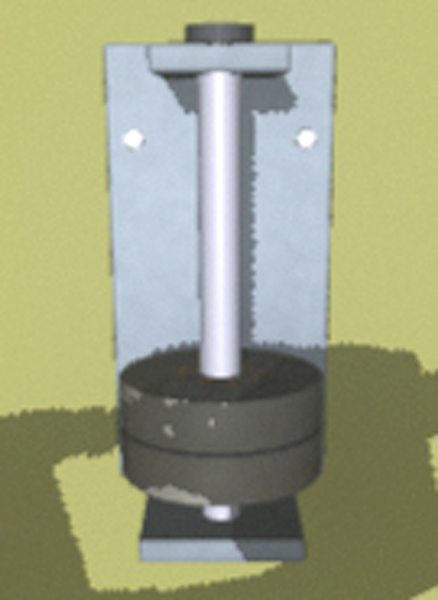

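Run:
```python
from h import *
import pickle
w=pickle.load(open("w.pkl","rb"))
f=lambda x,y:(x/8-.45+240,y/8-.45+160)
c=[onz(w["clip"],f(*q),70) for q in((260,180),(352,180),(355,475),(250,475))]
c=np.array(c);print(c.round(1));print("ctr",c.mean(0),"wid",np.linalg.norm(c[0]-c[1]),"len",np.linalg.norm(c[0]-c[3]), "yaw",np.degrees(np.arctan2(*((c[0]+c[1])-(c[2]+c[3]))[[1,0]])))
g=lambda x,y:(x/3.244-.35+210,y/3.243-.35+90)
p=w["rack"]
far=onz(p,g(221,70),93);near=onz(p,g(220,376),93);print("rod",far,near,np.degrees(np.arctan2(*(far-near)[[1,0]])))
hp=np.array([onz(p,g(*q),112) for q in((138,540),(305,540))]);print("home",hp,hp.mean(0),np.linalg.norm(hp[0]-hp[1]))
lp=np.array([onz(p,g(*q),94) for q in((147,45),(291,45))]);print("low",lp,lp.mean(0),np.linalg.norm(lp[0]-lp[1]))
lp=np.array([onz(p,g(*q),94) for q in((153,70),(288,70))]);print("low in",lp,lp.mean(0),np.linalg.norm(lp[0]-lp[1]))
u=np.array([np.cos(np.radians(58.5)),np.sin(np.radians(58.5)),0]);H=hp.mean(0);
print("face from home",(near-H)@u,"far",(far-H)@u,"perp rod vs",(near-H)@[-u[1],u[0],0])
print("rack centre",H+85*u)
```

```text
[[488.5 138.3  70. ]
 [499.  138.3  70. ]
 [499.5 102.8  70. ]
 [487.1 102.8  70. ]]
ctr [493.53927038 120.5555116   70.        ] wid 10.506290775238455 len 35.53312361358348 yaw 89.28992342071987
rod [597.06267362 -62.32763982  93.        ] [ 538.74349633 -156.79469803   93.        ] 58.31091900516929
home [[ 480.78930078 -191.34108635  112.        ]
 [ 535.17715745 -224.71158409  112.        ]] [ 507.98322912 -208.02633522  112.        ] 63.80931807156072
low [[579.52936902 -42.01282741  94.        ]
 [621.92749447 -68.0220085   94.        ]] [600.72843175 -55.01741796  94.        ] 49.740109997359056
low in [[576.87696175 -49.9836751   94.        ]
 [616.91362541 -74.5444137   94.        ]] [596.89529358 -62.2640444   94.        ] 46.96982348341034
face from home 59.75434702390154 far 170.7724414909713 perp rod vs 0.5410176093705773
rack centre [ 552.39560712 -135.55192125  112.        ]
```

Measurements agree. The rod is 170.8 mm between the plates (must be 170), the home plate 63.8 mm wide (64) and the low plate 49.7 mm (50). The rod's direction is about 58.4° and the wheels' gap about 20 mm. The clip is at about (493.3,119) with yaw 90°. Now grasp it.

Run:
```python
from h import *
jaws.command_gripper(42,50)
q=quat(0)
ctrl.move_l([493.3,119,100],q,rate=150)
print(ctrl.move_l([493.3,119,36],q,rate=60,threshold=6))
s=ctrl.read_state();print(s["tcp_pos"],s["ft_force"],s["time"])
jaws.command_gripper(5,50)
s=ctrl.read_state();print(s["finger_gap"],s["ft_force"],s["wrist_torque"],s["time"],s["tcp_pos"])
ctrl.move_l([493.3,119,130],q,rate=100)
ctrl.wait(.1)
s=ctrl.read_state();print(s["finger_gap"],s["ft_force"],s["wrist_torque"],s["time"])
cv2.imwrite("pics/w_g.png",cv2.convertScaleAbs(snapshot("wrist")[:,:,::-1],alpha=1.8));cv2.imwrite("pics/s_g.png",snapshot("side")[:,:,::-1]);print(ctrl.read_state()["tcp_pos"])
```

```text
False
[493.6499569  119.05906521  36.55738623] [-0.69983104 -0.40621743  0.26184248] 6.35
11.47723400165799 [-0.77185862 -0.00542313  1.47021003] [-0.0031117   0.06443213  0.04430112] 6.725 [493.51172401 119.04080063  36.47118211]
11.272034161376705 [-0.17452289 -0.39004532 -0.72525761] [ 0.00725982 -0.01773848  0.01106405] 7.9167
[492.96372364 118.95531437 129.21009857]
```

View pics/w_g.png

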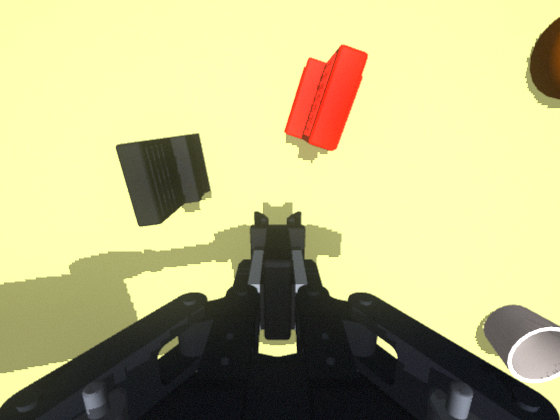

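View pics/s_g.png

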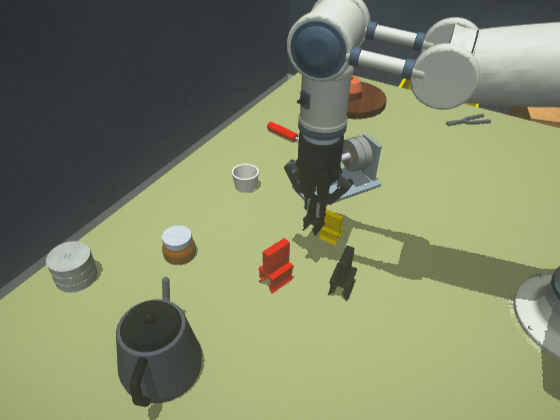

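The clip is held upright (gap 11.3 mm), seen at (278,290) in the wrist view with its bore end at (278,215). Nothing else moved. Carry it over the bare rod and check alignment.

```bash
cat >> h.py <<'E'
A=np.radians(58.4);U=np.array([np.cos(A),np.sin(A),0]);H=np.array([538.74,-156.79,0])-59.75*U
V=np.array([-U[1],U[0],0])
QP=quat(A-np.pi/2)
def at(d,z,v=0): return H+d*U+V*v+np.array([0,0,z])
E
python3 - <<'E'
from h import *
import pickle
ctrl.reach(at(105,185),QP)
ctrl.move_l(at(105,150),QP,rate=100)
ctrl.wait(.25)
p=camera_params("wrist");im=snapshot("wrist")[:,:,::-1];pickle.dump(p,open("w2.pkl","wb"))
cv2.imwrite("pics/w_p.png",im);cv2.imwrite("pics/w_pz.png",cv2.convertScaleAbs(cv2.resize(im[80:300,180:380],(545,600),interpolation=cv2.INTER_CUBIC),alpha=1.8))
im=snapshot("side")[:,:,::-1];cv2.imwrite("pics/s_pz.png",cv2.resize(im[90:215,280:400],(576,600),interpolation=cv2.INTER_CUBIC))
s=ctrl.read_state();print(at(105,150),s["tcp_pos"],s["time"],s["ft_force"],s["finger_gap"])
E
```

```text
[ 562.45036225 -118.24935623  150.        ] [ 562.68605295 -118.35740674  150.6052897 ] 9.8583 [-0.02483744 -0.37760014 -0.53008058] 11.480075310905104
```

View pics/w_pz.png

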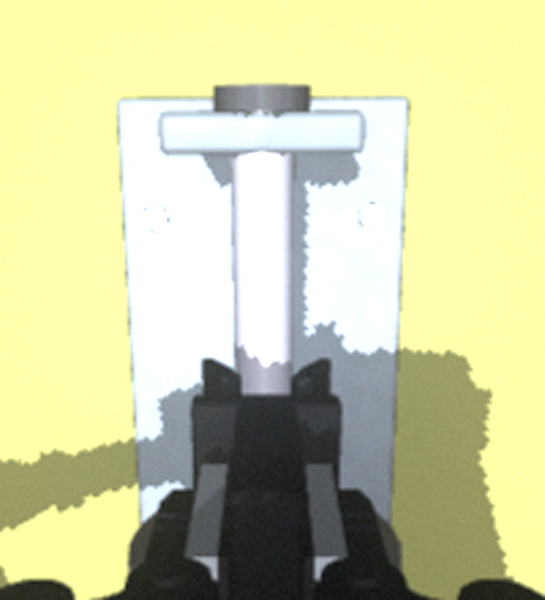

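View pics/s_pz.png

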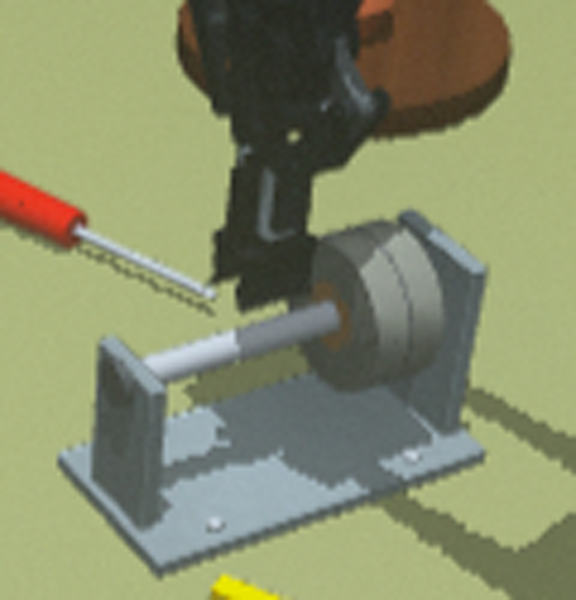

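Run:
```python
from h import *
S=camera_params("side")
f=lambda X:((proj(S,X)-[280,90])*4.8).round()
z=150.6-36.5
for d in(85,125):
  for v in(-15,15): print(d,v,f(at(d,z,v)),f(at(d,z+30,v)))
print("face",f(at(59.75,85)),f(at(59.75,85,40)),f(at(59.75,85,-40)),f(at(59.75,125)),"home top",f(at(0,112,32)),f(at(0,112,-32)))
```

```text
85 -15 [273. 266.] [279. 213.]
85 15 [307. 296.] [314. 243.]
125 -15 [204. 286.] [209. 233.]
125 15 [237. 318.] [243. 264.]
face [326. 318.] [373. 359.] [282. 278.] [336. 249.] home top [470. 274.] [394. 212.]
```

Alignment is within 1 mm (clip legs centred at zoom x=267, rod at 264). Press down slowly.

Run:
```python
from h import *
ctrl.move_l(at(105,135),QP,rate=60)
f0=ctrl.read_state()["ft_force"]
for z in (125,119,116,113,111,109,107.5,106,105):
    r=ctrl.move_l(at(105,z),QP,rate=15,threshold=15)
    s=ctrl.read_state();f=s["ft_force"]-f0
    print(z,r,s["tcp_pos"][2].round(2),f.round(1),s["wrist_torque"].round(2),round(s["time"],2),round(s["finger_gap"],2))
    if r: break
```

```text
125 False 125.09 [ 0.7 -0.8 -0.3] [ 0.02  0.   -0.01] 11.07 11.74
119 False 118.88 [2.1 0.  0.6] [-0.02  0.02  0.02] 11.62 11.4
116 False 116.59 [-0.1  1.1  3.7] [0.07 0.04 0.02] 11.97 11.39
113 False 113.66 [-0.1  0.3  5.3] [0.11 0.08 0.07] 12.32 11.26
111 False 111.02 [0.7 0.4 4.1] [ 0.11 -0.03  0.08] 12.61 11.51
109 False 108.11 [ 0.7 -0.3  1.9] [ 0.08 -0.1   0.09] 12.89 11.05
107.5 False 106.54 [ 1.8 -0.2 -0.6] [ 0.04 -0.18  0.07] 13.14 11.42
106 False 105.22 [ 1.2 -0.3 -3.2] [-0.02 -0.1   0.03] 13.39 10.82
105 False 104.65 [-0.2 -0.4 -2.9] [-0.03 -0.03  0.07] 13.64 11.4
```

Run:
```python
from h import *
for z in (104,103.2,102.5,101.8,101):
    r=ctrl.move_l(at(105,z),QP,rate=15,threshold=6)
    s=ctrl.read_state();f=s["ft_force"]
    print(z,r,s["tcp_pos"].round(2),f.round(1),s["wrist_torque"].round(2),round(s["time"],2),round(s["finger_gap"],2))
    if f[2]>6: break
ctrl.wait(.15);s=ctrl.read_state();print(s["ft_force"],s["tcp_pos"])
im=snapshot("wrist")[:,:,::-1];cv2.imwrite("pics/w_sz.png",cv2.convertScaleAbs(cv2.resize(im[80:300,180:380],(545,600),interpolation=cv2.INTER_CUBIC),alpha=1.8))
im=snapshot("side")[:,:,::-1];cv2.imwrite("pics/s_sz.png",cv2.resize(im[90:215,280:400],(576,600),interpolation=cv2.INTER_CUBIC))
```

```text
104 False [ 562.32 -118.29  104.59] [-3.4  0.7  2.1] [0.05 0.52 0.1 ] 13.89 11.4
103.2 False [ 562.38 -118.28  104.56] [-4.  1.  5.] [ 0.12  0.94 -0.01] 14.14 11.44
102.5 False [ 562.4  -118.29  104.56] [-6.3  0.6  9.3] [0.2  1.15 0.05] 14.39 11.46
[-6.3153354   0.45668275  7.80520658] [ 562.40252055 -118.32095746  104.55176301]
```

View pics/w_sz.png

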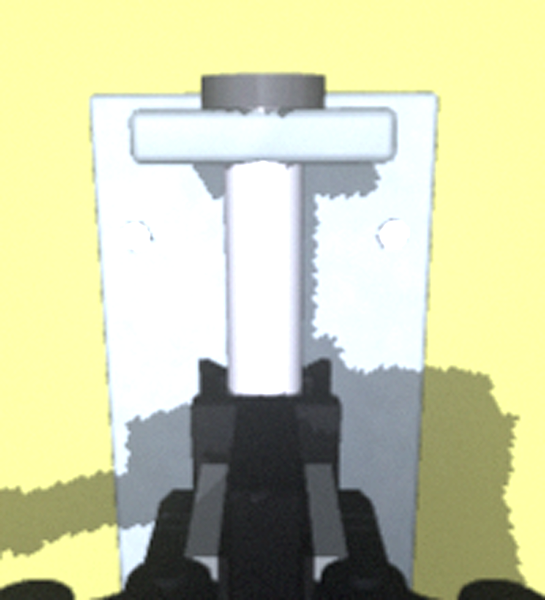

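View pics/s_sz.png

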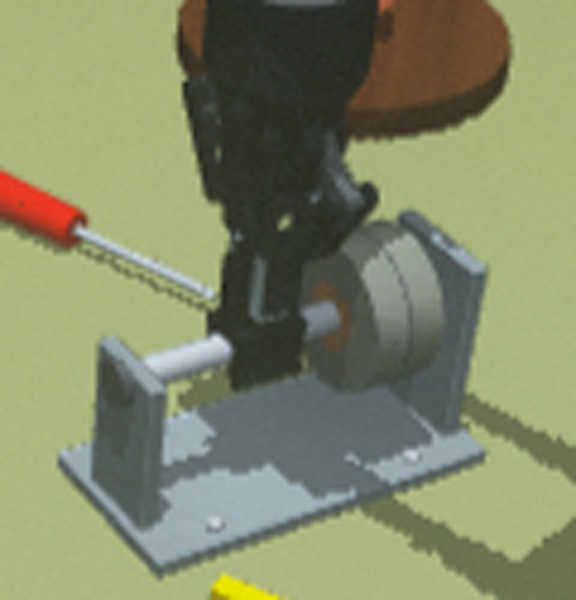

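Seated: the rod fills the bore, and the stop at TCP z=104.56 matches the expected 104.5. Unload the vertical and sideways force before sliding.

Run:
```python
from h import *
def st(n):
    ctrl.wait(.1);s=ctrl.read_state();f=s["ft_force"];p=s["tcp_pos"]-H
    print(n,"fU %.2f fV %.2f fz %.2f"%(f@U,f@V,f[2]),"d %.2f v %.2f z %.2f"%(p@U,p@V,p[2]),s["wrist_torque"].round(2),round(s["time"],2),flush=True)
ctrl.move_l(at(105,104.7),QP,rate=20);st("up")
ctrl.move_l(at(105,104.7,.7),QP,rate=20);st("v.7")
ctrl.move_l(at(102,104.7,.7),QP,rate=15);st("d102")
ctrl.move_l(at(99,104.7,.7),QP,rate=15);st("d99")
```

```text
up fU -1.13 fV 2.73 fz 0.61 d 104.94 v 0.18 z 104.61 [0.04 0.55 0.03] 15.0
v.7 fU -0.83 fV -1.34 fz -2.34 d 104.93 v 0.28 z 104.62 [-0.33 -0.15  0.07] 15.35
d102 fU 4.35 fV -3.30 fz -2.76 d 102.38 v 0.61 z 104.67 [ 0.38 -0.67  0.05] 15.8
d99 fU 1.45 fV -2.64 fz -2.23 d 98.61 v 0.61 z 104.66 [ 0.08 -0.57  0.02] 16.25
```

```bash
cat >> h.py <<'E'
def st(n,w=.1):
    if w: ctrl.wait(w)
    s=ctrl.read_state();f=s["ft_force"];p=s["tcp_pos"]-H
    print(n,"fU %.2f fV %.2f fz %.2f"%(f@U,f@V,f[2]),"d %.2f v %.2f z %.2f"%(p@U,p@V,p[2]),s["wrist_torque"].round(2),round(s["time"],2),flush=True)
    return f@U
E
python3 - <<'E'
from h import *
r=ctrl.move_l(at(85,104.5,.4),QP,rate=20,threshold=12);st((85,r))
for d in (82,79,76,73,70,67,65):
    r=ctrl.move_l(at(d,104.5,.4),QP,rate=15,threshold=9);f=st((d,r),.05)
    if r: break
E
```

```text
(85, False) fU 3.43 fV -1.06 fz -1.28 d 84.91 v 0.43 z 104.63 [ 0.39 -0.46  0.01] 17.2
(82, False) fU 4.52 fV -1.70 fz -0.82 d 82.37 v 0.40 z 104.65 [ 0.68 -0.68  0.03] 17.6
(79, False) fU 5.00 fV -0.47 fz -0.80 d 79.57 v 0.42 z 104.62 [ 0.76 -0.74  0.03] 18.0
(76, False) fU 6.74 fV -1.37 fz -0.81 d 76.80 v 0.40 z 104.67 [ 0.84 -0.8   0.04] 18.4
(73, False) fU 6.56 fV -1.41 fz -0.89 d 73.80 v 0.36 z 104.66 [ 0.84 -0.78  0.07] 18.8
(70, False) fU 7.00 fV -0.67 fz -0.51 d 70.78 v 0.37 z 104.64 [ 0.86 -0.81  0.04] 19.2
(67, False) fU 6.16 fV -2.42 fz -1.55 d 67.80 v 0.34 z 104.66 [ 0.8  -0.84  0.07] 19.6
(65, False) fU 7.20 fV -1.66 fz -1.14 d 65.84 v 0.33 z 104.64 [ 0.82 -0.91  0.02] 19.93
```

Clip alone slides at about 4.4 N. From d≈77 it takes about 6.7 N, the extra 2 N being the wheels' friction, so the wheels are moving. Creep to the hard stop.

Run:
```python
from h import *
d=65
while d>52:
    d-=1.0 if d>62 else .6
    r=ctrl.move_l(at(d,104.5,.4),QP,rate=10,threshold=4.5);f=st((round(d,1),r),.05)
    if f>8.8 or r: break
```

```text
(64.0, False) fU 6.45 fV -1.34 fz -1.24 d 64.96 v 0.32 z 104.66 [ 0.92 -0.86  0.06] 20.23
(63.0, False) fU 7.76 fV -1.28 fz -1.68 d 63.99 v 0.33 z 104.65 [ 0.91 -0.91  0.1 ] 20.53
(62.0, False) fU 7.11 fV -2.35 fz -1.79 d 62.96 v 0.34 z 104.61 [ 0.93 -0.94  0.1 ] 20.83
(61.4, False) fU 7.44 fV -2.18 fz -1.47 d 62.42 v 0.30 z 104.68 [ 0.9  -0.97  0.03] 21.13
(60.8, False) fU 8.13 fV -2.05 fz -0.62 d 61.85 v 0.33 z 104.63 [ 0.93 -0.94  0.03] 21.43
(60.2, False) fU 7.48 fV -2.37 fz -1.05 d 61.28 v 0.32 z 104.66 [ 0.92 -0.92  0.05] 21.73
(59.6, False) fU 6.05 fV -1.28 fz -1.09 d 60.63 v 0.30 z 104.65 [ 0.92 -0.94  0.03] 22.03
(59.0, False) fU 9.01 fV -2.24 fz -2.20 d 60.54 v 0.32 z 104.65 [ 1.14 -1.1   0.09] 22.33
```

```bash
cat >> h.py <<'E'
def avg(n=12,dt=.02):
    F=[];T=[];D=[]
    for _ in range(n):
        ctrl.wait(dt);s=ctrl.read_state();F.append(s["ft_force"]@U);T.append(s["wrist_torque"]@V);D.append((s["tcp_pos"]-H)@U)
    print("avg fU %.2f +-%.2f  tV %.3f d %.2f t %.2f"%(np.mean(F),np.std(F),np.mean(T),np.mean(D),s["time"]),flush=True);return np.mean(F)
E
python3 - <<'E'
from h import *
d=59.0;f=avg()
while f<12.0:
    d-=.25 if f<10.5 else .12
    ctrl.move_l(at(d,104.5,.4),QP,rate=5,threshold=4);print(round(d,2),end=" ");f=avg()
    if d<56.5:break
for _ in range(4): avg(15)
E
```

```text
avg fU 8.90 +-0.28  tV -1.503 d 60.56 t 22.53
58.75 avg fU 10.04 +-0.33  tV -1.615 d 60.55 t 22.98
58.5 avg fU 10.50 +-0.70  tV -1.736 d 60.56 t 23.43
58.25 avg fU 11.52 +-0.45  tV -1.849 d 60.54 t 23.88
58.13 avg fU 11.95 +-0.41  tV -1.905 d 60.54 t 24.33
58.01 avg fU 12.48 +-0.42  tV -1.971 d 60.54 t 24.78
avg fU 12.35 +-0.42  tV -1.964 d 60.54 t 25.03
avg fU 12.52 +-0.33  tV -1.967 d 60.54 t 25.28
avg fU 12.31 +-0.49  tV -1.958 d 60.54 t 25.53
avg fU 12.15 +-0.37  tV -1.965 d 60.54 t 25.78
```

Run:
```python
from h import *
ctrl.move_l(at(57.92,104.5,.4),QP,rate=5,threshold=4)
for _ in range(5): avg(13)
for d in (59,60.1):
    ctrl.move_l(at(d,104.55,.35),QP,rate=8);st(d)
jaws.command_gripper(34);st("open")
s=ctrl.read_state();print(s["finger_gap"])
ctrl.move_l(at(60.3,240),QP,rate=100)
ctrl.wait(.2)
im=snapshot("wrist")[:,:,::-1];cv2.imwrite("pics/w_e.png",cv2.convertScaleAbs(im,alpha=1.6))
st("end")
```

```text
avg fU 12.69 +-0.47  tV -2.008 d 60.54 t 26.25
avg fU 12.81 +-0.56  tV -2.010 d 60.55 t 26.47
avg fU 12.72 +-0.40  tV -2.008 d 60.54 t 26.68
avg fU 12.50 +-0.51  tV -1.998 d 60.54 t 26.90
avg fU 12.89 +-0.42  tV -2.004 d 60.54 t 27.12
59 fU 8.98 fV -1.58 fz -1.00 d 60.54 v 0.30 z 104.67 [ 1.12 -1.07  0.03] 27.5
60.1 fU 5.04 fV -1.41 fz -0.95 d 60.57 v 0.30 z 104.64 [ 0.74 -0.75  0.01] 27.89
open fU 0.04 fV -0.67 fz 0.44 d 59.75 v 0.36 z 104.60 [ 0.    0.01 -0.06] 28.34
33.97738964077547
end fU -0.36 fV 1.03 fz -0.63 d 60.30 v 0.07 z 239.84 [ 0.06 -0.04 -0.04] 30.2
```

View pics/w_e.png

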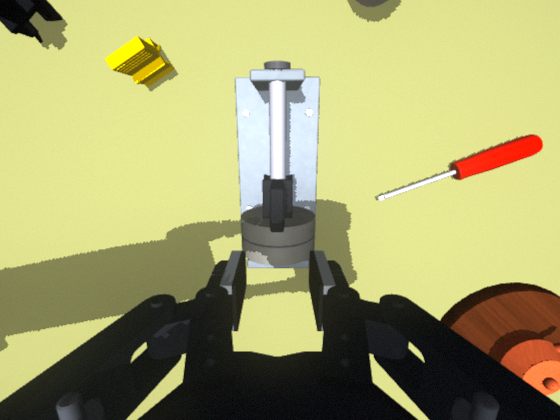

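The clip is on the rod at (278,200), against the wheels, which now cover the gap to the home plate (y≈262). Move clear and check from top and side.

Run:
```python
from h import *
ctrl.goto_joints([-1.359,0.091,1.231,0,1.82,-0.057])
t=snapshot("top")[:,:,::-1];s=snapshot("side")[:,:,::-1]
cv2.imwrite("pics/top_e.png",t);cv2.imwrite("pics/side_e.png",s)
a=cv2.resize(t[180:275,315:430],(605,500),interpolation=cv2.INTER_CUBIC);cv2.imwrite("pics/te.png",a)
b=cv2.resize(s[120:215,280:395],(605,500),interpolation=cv2.INTER_CUBIC);cv2.imwrite("pics/se.png",b)
for n,i in(("top",t),("side",s)):
    d=cv2.absdiff(cv2.imread(f"pics/{n}0.png"),i).max(2)>40
    l=cv2.connectedComponentsWithStats(d.astype(np.uint8));print(n,[x.tolist() for x in l[2][1:] if x[4]>8])
print(ctrl.read_state()["time"])
```

```text
top [[389, 214, 14, 10, 62], [373, 219, 30, 29, 396], [413, 224, 8, 7, 24], [399, 233, 21, 26, 166], [376, 238, 9, 14, 82], [406, 241, 5, 3, 10], [242, 248, 25, 15, 322], [393, 255, 4, 4, 11]]
side [[343, 134, 22, 24, 213], [363, 135, 15, 18, 72], [339, 142, 3, 14, 18], [342, 149, 11, 14, 90], [338, 165, 12, 14, 63], [343, 181, 6, 3, 13], [350, 180, 13, 7, 46], [300, 229, 22, 40, 553]]
32.3417
```

View pics/te.png

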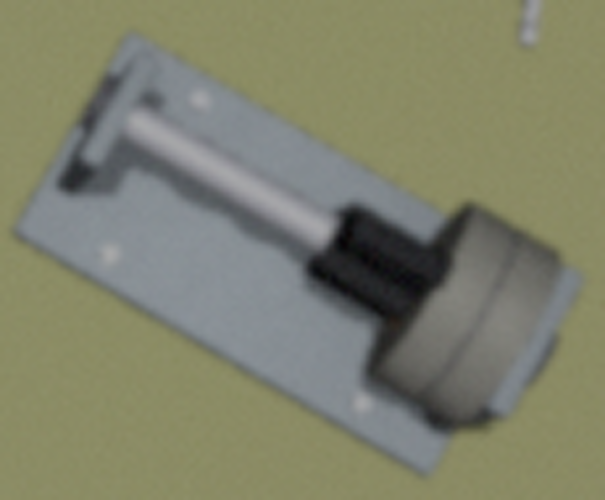

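View pics/se.png

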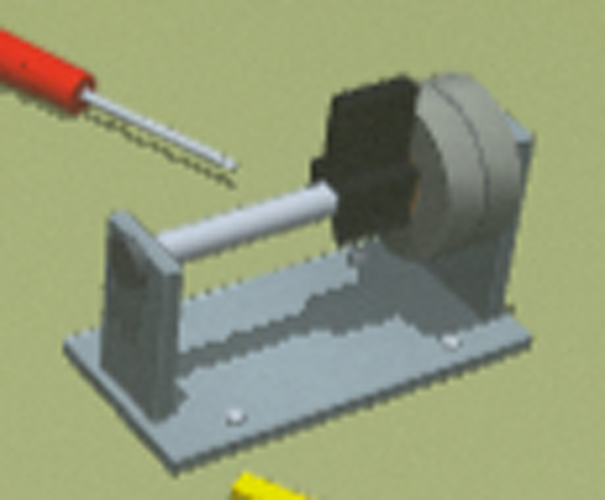

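Both views show the clip seated on the rod, touching the wheels, and the wheels against the home plate with no gap. Only the clip and wheels differ from the starting pictures.

```bash
python3 -c "
from plant import job;print(job.close_job())"
```

```text
the job is handed in; nothing more can be done
None
```

The clip is snapped onto the rod and left against the grinding wheels, which are fully home against the tall plate. I handed the job in at about 32 s of the 64 s allowed.

- **Clip and snap:** I picked up the smaller of the two black clips by its rib. It snapped onto the bare rod at about 5 N, and I then pressed the seated clip with about 9 N to check it was down.
- **Slide:** The clip alone took about 4.4 N to slide, and about 6.5–7.5 N once it was pushing the wheels. It stopped hard at 60.5 mm from the home plate, where about 60 mm was expected.
- **Hold:** I held a total of about 12.4 N for 1.2 s, then 12.7 N for another 1.1 s. That is roughly 8 N on the wheels. The wrist torque suggests slightly less, 7.3–7.7 N.
- **Last checks:** I eased the force off and released the clip without it moving. The top and side pictures show the clip touching the wheels, no gap at the home plate, and everything else where it was.
- **Disagreements:** The early camera estimates of the clip's position differed by 2–3 mm along its bore, which did not affect the grasp. No check failed.

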